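# Fit the relay in the test-bench console and shut its cover

## Robot

A 7-joint arm with a two-finger parallel gripper is mounted at the origin on the work surface. World frame = base frame: x ahead of the robot, y to its left, z up, the work surface at z = 0. Lengths are in m, angles in rad, forces in N, time in s.
With the tool pointing down it reaches from about 0.35 to 0.9 m from the base axis. Payload 8.1 kg.
Tool frame: the origin (TCP) lies at the very end of the fingers, on their centre line; the grasp point (between the pads) lies 19 mm behind it; z points along the fingers, y is the line along which they close (so a half turn about z gives the same grasp; the last joint's range is limited). The gripper opens to 92 mm and grips with 3 to 60 N. Pads are 19 mm wide; open, the fingers measure 130 mm over their backs; the gripper's body (75 mm by 190 mm) begins 47 mm behind the grasp point.
Start: joints at [-1.263, 0.434, 0.025, 1.573, -0.012, 1.134, -0.075], TCP at [0.25, 0.573, 0.227] pointing down, gripper open.
Joint ranges: [-2.62, 2.62], [-0.44, 2.09], [-1.27, 1.32], [0.08, 2.57], [-1.32, 4.46], [0.12, 2], [-2.74, 2.74]. Speed limits (rad/s): [2.22, 2.22, 3.01, 3.01, 3.14, 3.14, 3.14].

## Interface

Orientations are given as a rotation vector (axis times angle).
In Python, from cell import observe, get_image, sign_off, find_in, trace, place_of gives the robot as it stands. The module is installed in compiled form; this text tells all that it offers.
- The arm moves only by the shell command python3 -m handwheel 'ROWS' [OPENING] [FORCE]. ROWS is JSON, a list of rows, each a list of 6 numbers: the shift along the tool's x, y, z each as a share of 0.02 m, from -1 to 1, then the turn, a rotation vector about the tool's x, y, z each as a share of 4 degrees, from -1 to 1. A call has 1 to 8 rows; each row shifts and turns the commanded pose from where the row before left it, along the tool's axes as they then stand; what a row does not reach is not made up. A row lasts 1/12 s, in which the tool goes at most 41.7 mm and 7.16 degrees, less where a joint would pass 70% of its speed; a pose out of reach is approached as far as the arm can. A call with a number of a shift or a turn outside -1 to 1 is refused whole. A call with a gripper value outside its range is refused whole. OPENING is the opening, from 0 (shut) to 1 (fully open), set as the call begins (- or left out, the last holds). The fingers move at their own pace and stop on an object; FORCE is the grip in N (left out, the last holds). Time passes only in rows, so rows that do not move let the fingers close. It gives the time, the measured TCP pose, the force, the opening and the grip force at its end, in the units of the state.
- observe(): the state, without advancing time (a new reading comes with each control period).
- get_image(name): name is "scene" or "top" or "wrist"; returns a dict with "image" (384x512x3 uint8, red, green, blue), "fx", "fy", "cx", "cy" (pixels), "position" and "orientation" of the camera in the world. Camera axes: x right, y down, z forward; pixel columns grow to the right and rows downward; lengths in m; the calibration is good to about 2 mm. A picture is of the moment at which its call begins. There is no depth.
- sign_off(): hands the job in; it is judged then, once.
Trained networks look in the newest picture that a camera, given by its name, has taken for a name from the list of things; names that differ only in an ending like _2 or _b are one class to them, and where a whole thing is asked for, a point or a joint stands for the part that bears it (a point fixed in the world has none). Each returns a list of dicts, best first, with "score" (0 to 1); they miss things now and then, are a little off and sometimes report something else, mostly with a low value. They report only what shows in the picture. A call takes as long as a camera call.
- find_in(label, camera): "rect" ([centre column, centre row, width, height] as shares, 0 to 1, of the picture: columns of its width, rows of its height, round what is visible of it).
- trace(label, camera): "region" (384x512 bool, what is visible of it) and "rect" ([centre column, centre row, width, height] as shares, 0 to 1, of the picture: columns of its width, rows of its height, round what is visible of it).
- place_of(label, camera): "point" ([column, row] as shares, 0 to 1, of the picture: columns of its width, rows of its height: a listed point, or the origin of a listed thing).
The state is a dict: "clock": time; "joints": joint angles; "dq": joint speeds; "joint_efforts": joint torques, N m; "position": TCP position; "ee_rot": TCP orientation; "force": force on the tool from outside, world axes, zero at the start; "ft_torque": the same for the moment, N m; "width": opening from 0.0 (shut) to 1.0 (fully open); "gripper_force": force on a finger pad.
Only numpy, scipy, OpenCV 4.12 (cv2) and the standard library are available. Lean on these libraries where they do the work, as an engineer would, in place of code of your own. Each camera call takes 0.05 s, during which the arm holds its last target. There are 200 camera calls.

## Task

Plug the smaller of the two grey block relays, foot first, fully home into the empty socket in the open compartment of the white sloping console, then slide the flat metal cover along its rails until it is fully shut over the compartment. Leave the bigger relay standing where it is.

Things in the scene. Friction and masses are not known exactly. Their poses are not given: they have to be found in the camera images.
- relay: The smaller relay, loose, upright: grey case 30 (x) x 40 (y) mm from z = 16 to 50 mm, over a black plug foot 22 (x) x 32 (y) x 16 mm high, its lowest 5 mm stepped in to 19 x 29. About 70 g. Origin: centre of the foot's underside, z up. Grip the upper part of the case across x: its lower part ends up close to the socket floor. It may go in either way round (half a turn about z).
- big_relay: The bigger relay, loose, upright, same materials: case 46 (x) x 56 (y) x 62 mm on a black foot 16 mm high, 78 mm in all. Origin: centre of its underside. It does not fit the socket.
- console: White sheet-metal console, fixed: 236 mm wide, 150 mm deep, at most 165 mm high at the back. Origin on the table straight below the socket mouth (75 mm lower); x away from the robot, y to the left along its width (from -51 to +185 mm), z up. Its top slopes 28 degrees, facing the robot; open compartment at the right, closed housing at the left on which the open cover is parked.
- socket_panel: Grey sloping floor of the compartment. Origin: centre of the socket hole's mouth; x up the slope, away from the robot; y left, level; z out of the floor. Hole 24 (x) x 34 (y) mm, 2 mm chamfer, 18 mm deep; fully home the relay's shoulders touch the floor, its origin at z = -16 mm. Compartment 130 (x) x 86 (y) mm about the hole, walls 40 mm high, rails and housing at left to z = 47.
- cover (a joint): The cover's slide in m: 0 is fully shut over the compartment, 0.13 fully open; it slides along the panel's y and opens to +y (left). Friction about 2 N; it stays where it is left.
- cover_grip (a point): Middle of the top edge of the cover's upright black grip fin, at panel x = 0, y = joint value, z = 70.5 mm; axes as the panel's. Cover: aluminium plate 140 (x) x 98 (y) x 5 mm, its top at panel z = 45.5 mm; the fin stands on its middle, 40 mm long (x), 10 mm thick (y), 25 mm high (z).

How it is judged:
On the way:
1. the smaller relay is plugged fully home in the socket, the cover still open (z of relay in the frame of socket_panel between -0.0195 and -0.013 m and x of relay in the frame of socket_panel between -0.004 and 0.004 m and y of relay in the frame of socket_panel between -0.004 and 0.004 m and angle between the z axis of relay and the z axis of socket_panel, either way round below 0.1 rad and value of joint cover above 0.03 m), for 0.2 s.
At the end, for the whole second after the job is handed in: The smaller relay sits in the socket hole, its shoulders within 3 mm of the socket floor, centred within 4 mm and square to the floor within 0.1 rad, at rest; the cover is within 5 mm of fully shut; the bigger relay still stands upright within 30 mm of where it started (z of relay in the frame of socket_panel between -0.0195 and -0.013 m and x of relay in the frame of socket_panel between -0.004 and 0.004 m and y of relay in the frame of socket_panel between -0.004 and 0.004 m and angle between the z axis of relay and the z axis of socket_panel, either way round below 0.1 rad and value of joint cover below 0.005 m and linear speed of relay below 0.02 m/s and distance of big_relay from where it was at the start of the episode below 0.03 m and angle between big_relay's own z axis and vertical below 0.2 rad); the robot touches nothing.
It fails at once if the bigger relay is pushed more than 30 mm from its place or tipped over (distance of big_relay from where it was at the start of the episode above 0.03 m or angle between big_relay's own z axis and vertical above 0.5 rad).
It also fails if it takes over 56 s, if anything falls off the work surface, if the arm or the gripper's body presses on something with over 40 N, if the wrist force passes 120 N, or if a joint passes its speed limit or range.

## Working session

There is one attempt and no reset: what is moved stays moved. The work goes in short steps, Python scripts to look and compute and a shell command to move; the robot and the scene stay as the last step left them, time stands still between calls to the robot, and variables do not carry over. Pictures are saved under pics/ and viewed, at most 11 in all, crops included, and the job is handed in when it is done.

```bash
mkdir -p pics; cat > h.py <<'E'
import numpy as np, cv2
from scipy.spatial.transform import Rotation as R
from cell import observe,get_image,find_in,trace,place_of,sign_off
def rot(o):
    o=np.array(o,float)
    if o.shape==(3,3): return o
    return R.from_rotvec(o).as_matrix() if o.size==3 else R.from_quat(o).as_matrix()
def ray(im,uv):
    d=np.array([(uv[0]-im['cx'])/im['fx'],(uv[1]-im['cy'])/im['fy'],1]); d=rot(im['orientation'])@d
    return np.array(im['position']),d/np.linalg.norm(d)
def proj(im,p):
    c=rot(im['orientation']).T@(np.atleast_2d(p)-im['position']).T
    return np.c_[im['fx']*c[0]/c[2]+im['cx'],im['fy']*c[1]/c[2]+im['cy']]
def tri(rs):
    A=np.zeros((3,3));b=np.zeros(3)
    for p,d in rs:
        M=np.eye(3)-np.outer(d,d);A+=M;b+=M@p
    x=np.linalg.solve(A,b)
    return x,[float(np.linalg.norm((np.eye(3)-np.outer(d,d))@(x-p))) for p,d in rs]
def onz(r,z): p,d=r; return p+d*(z-p[2])/d[2]
E
cat > a.py <<'E'
from h import *
np.set_printoptions(precision=4,suppress=True)
print(observe())
ims={}
for c in ['scene','top','wrist']:
    im=get_image(c);ims[c]=im
    print(c,im['fx'],im['fy'],im['cx'],im['cy'],im['position'],im['orientation'])
    cv2.imwrite(f'pics/{c}0.png',im['image'][:,:,::-1])
for l in ['relay','big_relay','console','socket_panel','cover','cover_grip']:
    rs=[]
    for c in ims:
        for f in place_of(l,c)[:2]:
            uv=np.array(f['point'])*[512,384];print(l,c,round(f['score'],2),uv)
            if f['score']>.5: rs.append(ray(ims[c],uv))
    if len(rs)>1: print('  tri',tri(rs))
a=np.hstack([ims['scene']['image'],ims['top']['image']]);b=ims['wrist']['image']
cv2.imwrite('pics/m0.png',cv2.resize(a,(800,300))[:,:,::-1])
E
python3 a.py
```

```text
{'clock': 0.0, 'joints': array([-1.2626,  0.4352,  0.025 ,  1.5741, -0.0116,  1.134 , -0.0751]), 'dq': array([ 0.0012, -0.0015, -0.001 , -0.0003, -0.0005,  0.0002, -0.    ]), 'joint_efforts': array([ -0.0012, -66.7861,   0.9847, -31.4451,  -0.0604,   0.0435,
         0.0001]), 'position': array([0.2495, 0.5725, 0.2259]), 'ee_rot': array([-0.6408, -3.0754,  0.0025]), 'force': array([-1.2176,  0.2464,  0.2421]), 'ft_torque': array([ 0.0105,  0.0258, -0.0136]), 'gripper_force': 0.0, 'width': 0.9974065733656639}
scene 375.0170247769129 375.0170247769129 255.02940064280602 192.95706179250232 [ 0.9384 -0.2498  0.5543] [-1.9639 -1.4239  0.5758]
top 383.0411206919071 383.0411206919071 260.2970002807413 195.2515749525035 [ 0.4743 -0.0984  0.7432] [-2.1883  2.1781 -0.1154]
wrist 309.2596663111053 309.2596663111053 252.74292677662885 190.9702206035958 [0.183  0.6024 0.3845] [2.4285 1.5896 0.2172]
relay scene 0.8 [156.0064 221.6832]
relay scene 0.23 [319.8976 218.8032]
relay top 0.7 [340.2752 255.2832]
  tri (array([ 0.4251, -0.2676, -0.001 ]), [0.0024972694080237657, 0.002497269408023793])
big_relay scene 0.6 [156.7232 293.7984]
big_relay top 0.76 [351.488  167.1936]
  tri (array([ 0.5944, -0.2875,  0.0164]), [0.0021378578260664296, 0.002137857826066376])
console scene 0.68 [319.5904 217.9968]
console top 0.7 [182.4768 207.0912]
  tri (array([0.5164, 0.0381, 0.004 ]), [0.0016622341964766321, 0.0016622341964766586])
socket_panel scene 0.64 [325.7856 193.8816]
socket_panel top 0.92 [174.08   202.4832]
  tri (array([0.52 , 0.039, 0.074]), [0.0024495517746905703, 0.0024495517746907338])Traceback (most recent call last):
  File "a.py", line 12, in <module>
    for f in place_of(l,c)[:2]:
             ~~~~~~~~^^^^^
ValueError: it knows: big_relay, console, cover_grip, relay, socket_panel
```

```bash
cat > b.py <<'E'
from h import *
np.set_printoptions(precision=4,suppress=True)
ims={c:get_image(c) for c in ['scene','top']}
rs=[]
for c in ims:
    for f in place_of('cover_grip',c)[:2]:
        uv=np.array(f['point'])*[512,384];print(c,f['score'],uv)
        if f['score']>.5: rs.append(ray(ims[c],uv))
if len(rs)>1: print(tri(rs))
# relay top-face yaw in both
for l,h in [('relay',.05),('big_relay',.078)]:
  for c in ims:
    t=trace(l,c)[0];m=t['region'];v,u=np.nonzero(m)
    print(l,c,t['score'],m.sum(),u.min(),u.max(),v.min(),v.max())
cv2.imwrite('pics/top1.png',cv2.resize(ims['top']['image'],(800,600))[:,:,::-1])
cv2.imwrite('pics/scene1.png',cv2.resize(ims['scene']['image'],(800,600),interpolation=cv2.INTER_CUBIC)[:,:,::-1])
E
python3 b.py
```

```text
scene 0.9 [369.6128 140.5824]
top 0.91 [102.1952 226.2912]
(array([0.4781, 0.1359, 0.1434]), [0.001143911403178773, 0.001143911403178829])Traceback (most recent call last):
  File "b.py", line 13, in <module>
    t=trace(l,c)[0];m=t['region'];v,u=np.nonzero(m)
      ~~~~~~~~~~^^^
IndexError: list index out of range
```

```bash
sed -i 's/^# relay.*/cv2.imwrite("pics\/top1.png",cv2.resize(ims["top"]["image"],(800,600))[:,:,::-1]);cv2.imwrite("pics\/scene1.png",cv2.resize(ims["scene"]["image"],(800,600))[:,:,::-1])/; s/t=trace(l,c)\[0\]/t=(trace(l,c) or [dict(score=0,region=np.ones((2,2)))])[0]/' b.py; python3 b.py
```

```text
scene 0.81 [368.896  138.2016]
scene 0.31 [327.0144 194.9952]
top 0.56 [102.4    229.4016]
top 0.22 [173.8752 202.4832]
(array([0.4737, 0.1354, 0.1456]), [0.00025340011479103153, 0.00025340011479107246])
relay scene 0.76 646 141 170 196 227
relay top 0.86 479 332 360 243 267
big_relay scene 0.91 1942 127 178 251 309
big_relay top 0.91 999 337 381 147 187
```

View pics/top1.png

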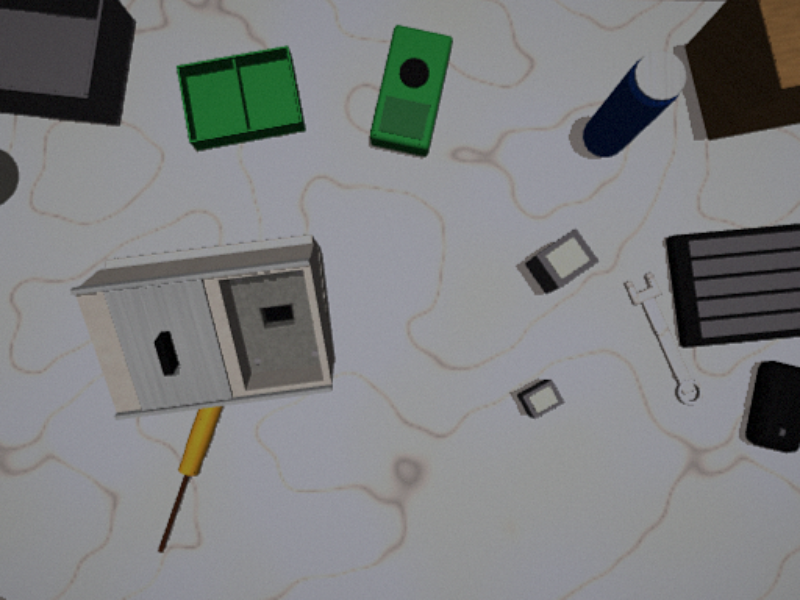

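View pics/scene1.png

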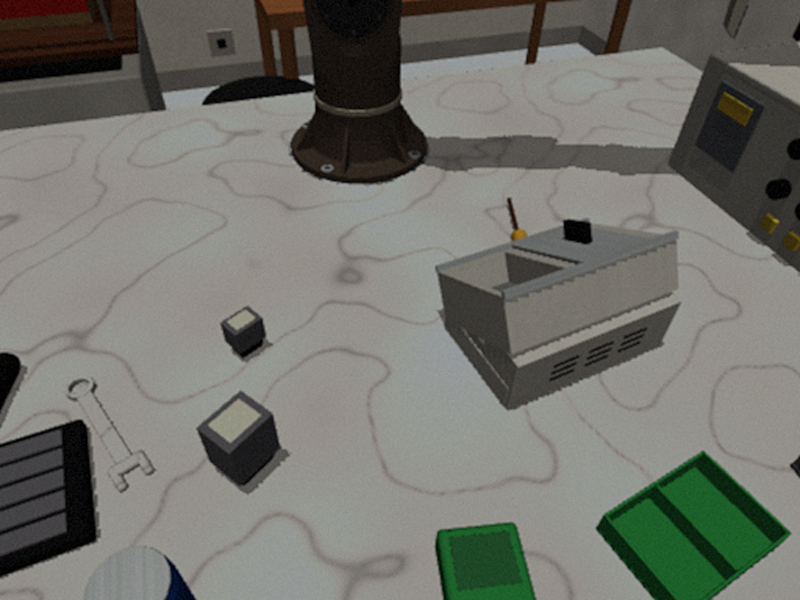

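```bash
cat >> h.py <<'E'
np.set_printoptions(precision=4,suppress=True)
from scipy.optimize import minimize
def box(cx,cy,z0,z1): return np.array([[sx*cx/2,sy*cy/2,z] for sx in(-1,1) for sy in(-1,1) for z in(z0,z1)])
PARTS={'relay':[box(.03,.04,.016,.05),box(.022,.032,.0,.016)],'big_relay':[box(.046,.056,.016,.078),box(.036,.046,0,.016)]}
def sil(im,parts,p,S=4):
    m=np.zeros((384*S,512*S),np.uint8);Rz=R.from_euler('z',p[2]).as_matrix()
    for b in parts:
        q=proj(im,b@Rz.T+[p[0],p[1],p[3] if len(p)>3 else 0])*S
        cv2.fillConvexPoly(m,cv2.convexHull(q.astype(np.float32)).astype(np.int32),1)
    return m
def fit(l,views,p0):
    S=4;V=[(im,np.kron(m.astype(np.uint8),np.ones((S,S),np.uint8))) for im,m in views]
    def c(p): 
        s=0
        for im,m in V:
            k=sil(im,PARTS[l],p);s+=1-(k&m).sum()/max((k|m).sum(),1)
        return s/len(V)
    best=None
    for y in np.radians(np.arange(-80,100,20)):
        s=np.array([[p0[0],p0[1],y]]*4)+np.r_[np.zeros((1,3)),np.diag([.01,.01,.25])]
        r=minimize(c,s[0],method='Nelder-Mead',options=dict(initial_simplex=s,maxiter=120))
        print('  ',r.x[:2],np.degrees(r.x[2]).round(1),round(r.fun,3))
        if best is None or r.fun<best.fun: best=r
    return best
def go(pos,Rt):
    o=observe();Rc=rot(o['ee_rot']);print('TCP',o['position'],'t',o['clock'],'w',o['width'],'F',o['force'])
    print('shift rows(x,y,z units .02)',Rc.T@(np.array(pos)-o['position'])/.02)
    print('shift in target axes',Rt.T@(np.array(pos)-o['position'])/.02)
    print('turn (units 4deg)',np.degrees(R.from_matrix(Rc.T@Rt).as_rotvec())/4)
def down(yaw):  # tool z down, tool y at yaw
    y=np.array([np.cos(yaw),np.sin(yaw),0]);z=np.array([0,0,-1.]);return np.c_[np.cross(y,z),y,z]
E
cat > c.py <<'E'
from h import *
ims={c:get_image(c) for c in ['scene','top']}
for l,p in [('relay',[.425,-.268]),('big_relay',[.594,-.288])]:
    V=[(ims[c],t[0]['region']) for c in ims for t in [trace(l,c)] if t]
    b=fit(l,V,p);print(l,len(V),b.x,b.fun)
im=get_image('wrist');o=observe();Rc=rot(o['ee_rot'])
print('cam in tool',Rc.T@(im['position']-o['position']),Rc.T@rot(im['orientation']))
go([.425,-.268,.25],Rc)
E
python3 c.py
```

```text
[ 0.427 -0.264] -24.1 0.139
   [ 0.4273 -0.2635] -20.4 0.138
   [ 0.4258 -0.2637] -30.1 0.145
   [ 0.4273 -0.2635] -20.7 0.138
   [ 0.4278 -0.2646] 21.6 0.076
   [ 0.4277 -0.2644] 22.7 0.076
   [ 0.4279 -0.2642] 27.3 0.072
   [ 0.4293 -0.2633] 39.7 0.112
   [ 0.4277 -0.2642] 24.5 0.071
relay 1 [ 0.4277 -0.2642  0.4272] 0.07114144152566138
   [ 0.59   -0.2878] -49.6 0.206
   [ 0.5899 -0.2878] -50.5 0.206
   [ 0.588  -0.2878] -45.7 0.207
   [ 0.5881 -0.2879] -47.2 0.207
   [ 0.5872 -0.2888] 35.0 0.076
   [ 0.5876 -0.2888] 35.7 0.077
   [ 0.5874 -0.2885] 33.8 0.078
   [ 0.5873 -0.2887] 33.1 0.077
   [ 0.5873 -0.2887] 33.1 0.077
big_relay 2 [ 0.5872 -0.2888  0.6112] 0.07567878616987128
cam in tool [ 0.0729  0.0006 -0.1585] [[-0.0011 -0.9625 -0.2714]
 [ 1.     -0.0008 -0.001 ]
 [ 0.0007 -0.2714  0.9625]]
TCP [0.2496 0.573  0.2267] t 1.75 w 0.9980777804473311 F [-0.1805 -0.176   0.594 ]
shift rows(x,y,z units .02) [-24.8365 -35.0463  -1.1647]
shift in target axes [-24.8365 -35.0463  -1.1647]
turn (units 4deg) [0. 0. 0.]
```

```bash
python3 -m handwheel '[[-1,-0.9,-0.2,0,0,0],[-1,-0.9,-0.2,0,0,0],[-1,-0.9,-0.2,0,0,0],[-1,-0.9,-0.2,0,0,0],[-1,-0.9,-0.2,0,0,0],[-1,-0.9,-0.2,0,0,0],[-1,-0.9,-0.2,0,0,0],[-1,-0.9,-0.2,0,0,0]]'
python3 -m handwheel '[[-1,-0.9,-0.2,0,0,0],[-1,-0.9,-0.2,0,0,0],[-1,-0.9,-0.2,0,0,0],[-1,-0.9,-0.2,0,0,0],[-1,-0.9,-0.2,0,0,0],[-1,-0.9,-0.2,0,0,0],[-1,-0.9,-0.2,0,0,0],[-1,-0.9,-0.2,0,0,0]]'
python3 -m handwheel '[[-1,-0.9,-0.2,0,0,0],[-1,-0.9,-0.2,0,0,0],[-1,-0.9,-0.2,0,0,0],[-1,-0.9,-0.2,0,0,0],[0,0,0,0,0,0],[0,0,0,0,0,0]]'
cat > d.py <<'E'
from h import *
import pickle,sys
im=get_image('wrist');k=sys.argv[1]
pickle.dump(im,open(f'pics/{k}.pkl','wb'));cv2.imwrite(f'pics/{k}.png',cv2.resize(im['image'],(768,576),interpolation=cv2.INTER_CUBIC)[:,:,::-1])
for l in ['relay','socket_panel','cover_grip','big_relay']:
    for f in place_of(l,'wrist')[:1]: print(l,f['score'],np.array(f['point'])*[512,384])
o=observe();print(o['position'],o['joints'],o['clock'])
E
python3 d.py w1
```

```text
clock: 2.42
position: [0.3392, 0.3758, 0.2591]
ee_rot: [0.641, 3.075, 0.001]
force: [0.9, -0.1, -0.3]
width: 1.001
gripper_force: 0.0
clock: 3.08
position: [0.4283, 0.1799, 0.2912]
ee_rot: [0.641, 3.075, 0.001]
force: [-0.6, -0.4, -0.5]
width: 1.002
gripper_force: 0.0
clock: 3.58
position: [0.473, 0.0818, 0.307]
ee_rot: [0.646, 3.074, 0.0]
force: [-0.3, 0.8, -0.1]
width: 1.0
gripper_force: 0.0
relay 0.65 [ 42.5984 216.6912]
socket_panel 0.89 [232.9088 207.5904]
cover_grip 0.82 [302.592 158.4  ]
[0.4721 0.0843 0.3065] [-0.5794  0.1251  0.3324  1.8088 -0.0438  1.2152  0.9278] 3.8333
```

View pics/w1.png

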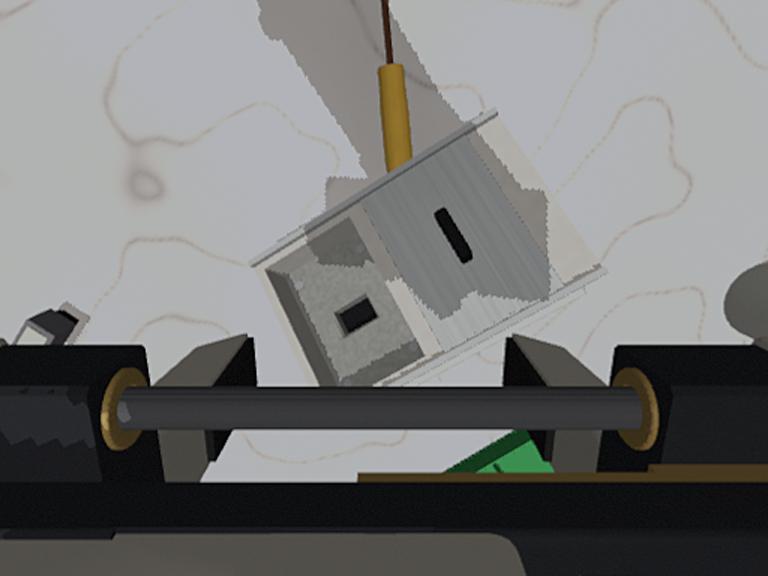

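```bash
cat > e.py <<'E'
from h import *
import pickle,sys
from scipy.optimize import least_squares
t=np.radians(28)
def panel(p):
    Rp=R.from_euler('z',p[3]).as_matrix()@np.array([[np.cos(t),0,-np.sin(t)],[0,1,0],[np.sin(t),0,np.cos(t)]])
    return np.array(p[:3]),Rp
def blob(im,uv,thr):
    g=cv2.cvtColor(im['image'],cv2.COLOR_RGB2GRAY)
    n,lab,st,ce=cv2.connectedComponentsWithStats((g<thr).astype(np.uint8))
    ok=[i for i in range(1,n) if 15<st[i,4]<2500]
    i=min(ok,key=lambda i:np.hypot(*(ce[i]-uv)));return ce[i],st[i]
def hullc(q):
    h=cv2.convexHull(q.astype(np.float32));m=cv2.moments(h);return np.array([m['m10'],m['m01']])/m['m00']
FIN=box(.04,.01,.0455,.0705);HOLE=np.array([[a*.012,b*.017,-.002] for a in(-1,1) for b in(-1,1)])
def solve(views,p0,thr=45,verbose=True):
    obs=[]
    P,Rp=panel(p0)
    for im,doh in views:
        for k,pts in (('fin',FIN+[0,p0[4],0]),('hole',HOLE)):
            if k=='hole' and not doh: continue
            g=hullc(proj(im,pts@Rp.T+P));c,s=blob(im,g,thr)
            if verbose: print(k,g,c,s[2:])
            if np.hypot(*(g-c))<15: obs.append((im,k,c))
    def res(p):
        P,Rp=panel(p)
        return np.concatenate([(hullc(proj(im,(FIN+[0,p[4],0] if k=='fin' else HOLE)@Rp.T+P))-c) for im,k,c in obs])
    r=least_squares(res,p0,loss='soft_l1',x_scale=[.01,.01,.01,.1,.01]);print('res px',res(r.x));print('panel x y z yaw joint',r.x,np.degrees(r.x[3]));return r.x
if __name__=='__main__':
    V=[(get_image('top'),1),(get_image('scene'),0)] if 'nofixed' not in sys.argv else []
    V+=[(pickle.load(open(f'pics/{k}.pkl','rb')),1) for k in sys.argv[1:] if k!='nofixed']
    x=solve(V,[.52,.039,.074,.11,.1]);np.save('panel.npy',x)
E
sed -i 's/^np.set_print/np.set_print/' h.py
python3 e.py w1; python3 e.py nofixed w1; python3 -c "
from h import *
go([.425,-.268,.25],down(.43))"
```

```text
fin [107.6503 224.2715] [153.5625 224.0417] [ 9 12 48]
hole [175.5572 202.5257] [177.0582 200.3915] [ 21  13 189]
fin [369.1149 149.6755] [369.332  148.1107] [ 19  16 244]
fin [299.7742 158.8593] [302.2096 156.5297] [ 25  37 353]
hole [237.8714 207.4462] [238.2588 210.1885] [ 25  23 313]
res px [-0.4634  0.3001  0.9903  0.3302 -0.1216  0.1644 -0.7694  0.1022]
panel x y z yaw joint [0.5232 0.037  0.0751 0.1478 0.1067] 8.470667909327302
fin [299.7742 158.8593] [302.2096 156.5297] [ 25  37 353]
hole [237.8714 207.4462] [238.2588 210.1885] [ 25  23 313]
res px [ 0.4635  0.5312 -0.4194 -0.9739]
panel x y z yaw joint [0.5229 0.0375 0.072  0.1328 0.1063] 7.607972165750417
TCP [0.4722 0.084  0.3066] t 3.9333 w 1.0035625845125453 F [-0.0148  0.6088 -0.3312]
shift rows(x,y,z units .02) [ -4.8391 -17.0872   2.8294]
shift in target axes [-15.0148  -9.4837   2.8302]
turn (units 4deg) [-0.0018 -0.0035 10.4782]
```

```bash
python3 -m handwheel '[[0,0,0,0,0,0.95],[0,0,0,0,0,0.95],[0,0,0,0,0,0.95],[0,0,0,0,0,0.95],[0,0,0,0,0,0.95],[0,0,0,0,0,0.95],[0,0,0,0,0,0.95],[0,0,0,0,0,0.95]]' >/dev/null
python3 -m handwheel '[[0,0,0,0,0,0.95],[0,0,0,0,0,0.95],[0,0,0,0,0,0.95],[-1,-0.72,0.2,0,0,0],[-1,-0.72,0.2,0,0,0],[-1,-0.72,0.2,0,0,0]]' > /dev/null; python3 d.py w2
python3 -m handwheel '[[-1,-0.72,0.2,0,0,0],[-1,-0.72,0.2,0,0,0],[-1,-0.72,0.2,0,0,0],[-1,-0.72,0.2,0,0,0],[-1,-0.72,0.2,0,0,0]]' >/dev/null
python3 -m handwheel '[[-1,-0.72,0.2,0,0,0],[-1,-0.72,0.2,0,0,0],[-1,-0.72,0.2,0,0,0],[-1,-0.72,0.2,0,0,0],[-1,-0.72,0.2,0,0,0],[0,0,0,0,0,0],[0,0,0,0,0,0]]'
python3 d.py w3; python3 e.py w1 w2
cat > f.py <<'E'
from h import *
ims={c:get_image(c) for c in ['wrist','scene','top']}
V=[(ims[c],t[0]['region']) for c in ims for t in [trace('relay',c)] if t and t[0]['score']>.5]
rs=[ray(ims[c],np.array(t[0]['point'])*[512,384]) for c in ims for t in [place_of('relay',c)] if t and t[0]['score']>.5]
print('tri',tri(rs))
b=fit('relay',V[:1],[.427,-.264]);print(len(V),b.x,b.fun)
b=fit('relay',V,[.427,-.264]);print(len(V),b.x,b.fun);np.save('relay.npy',b.x)
E
python3 f.py
```

```text
relay 0.61 [165.0176 296.7168]
socket_panel 0.51 [323.584   66.0096]
cover_grip 0.82 [327.8848  68.1984]
big_relay 0.65 [169.3184 298.2912]
[0.4584 0.0115 0.2948] [-0.5493  0.0916  0.4519  1.8791 -0.0438  1.1801  0.3487] 5.35
clock: 6.35
position: [0.4112, -0.2313, 0.2546]
ee_rot: [-1.697, -2.643, 0.001]
force: [0.3, 1.1, 0.1]
width: 1.002
gripper_force: 0.0
relay 0.98 [252.9792 189.312 ]
[ 0.4116 -0.2299  0.2548] [-0.1757  0.1619  0.6703  1.9298 -0.1138  1.0871  0.9741] 6.6
fin [107.6503 224.2715] [106.1007 225.7239] [ 15  28 268]
hole [175.5572 202.5257] [177.0811 200.3514] [ 21  13 185]
fin [369.1149 149.6755] [369.2311 147.8267] [ 18  15 225]
fin [299.7742 158.8593] [302.2096 156.5297] [ 25  37 353]
hole [237.8714 207.4462] [238.2588 210.1885] [ 25  23 313]
fin [326.9802  71.7829] [327.4318  67.8497] [ 44  23 572]
hole [307.9933 164.7494] [310.2257 166.7113] [ 23  29 381]
res px [-0.8658 -0.5626 -1.1983  1.8311  1.1713  0.4679  0.0042  0.1966 -0.8511
 -1.8341  0.1652 -0.0506 -1.9904 -0.9759]
panel x y z yaw joint [0.5205 0.0381 0.0754 0.1243 0.1047] 7.12122500051363
tri (array([ 0.4283, -0.2678,  0.    ]), [0.001318549560886938, 0.005087693745995836, 0.003801884862464549])
   [ 0.4302 -0.2655] -82.4 0.332
   [ 0.432  -0.2657] -52.6 0.354
   [ 0.43   -0.2647] -34.7 0.351
   [ 0.4307 -0.2647] 29.0 0.071
   [ 0.4308 -0.265 ] 30.5 0.071
   [ 0.4306 -0.2651] 28.1 0.072
   [ 0.4308 -0.2647] 30.7 0.069
   [ 0.4307 -0.265 ] 30.2 0.067
   [ 0.4298 -0.2653] 89.1 0.336
2 [ 0.4307 -0.265   0.5274] 0.06678909066176975
   [ 0.4297 -0.263 ] -42.1 0.261
   [ 0.4287 -0.2638] -46.4 0.261
   [ 0.4295 -0.2629] -43.7 0.262
   [ 0.4303 -0.2644] 29.2 0.109
   [ 0.4306 -0.2644] 29.8 0.109
   [ 0.4305 -0.2644] 28.6 0.108
   [ 0.4303 -0.2644] 29.1 0.109
   [ 0.4303 -0.2644] 29.2 0.109
   [ 0.4305 -0.2644] 27.9 0.112
2 [ 0.4305 -0.2644  0.4998] 0.10773524252596717
```

View pics/w3.png

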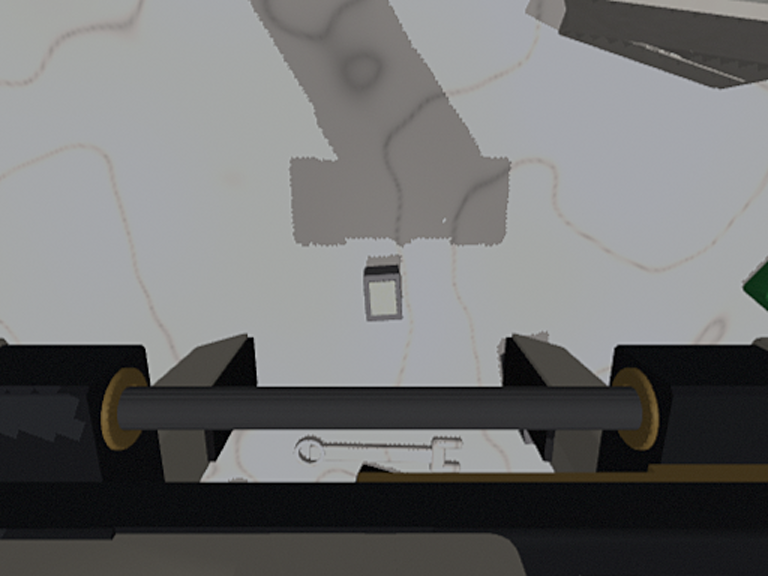

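```bash
python3 -c "
from h import *
go([.4306,-.2648,.08],down(.515))"
```

```text
TCP [ 0.4109 -0.2312  0.2547] t 7.15 w 0.9982552813002524 F [ 0.2217 -0.499  -0.9896]
shift rows(x,y,z units .02) [-1.9375  0.1955  8.7369]
shift in target axes [-1.9472  0.0315  8.7369]
turn (units 4deg) [ 0.0009  0.0002 -1.213 ]
```

```bash
python3 -m handwheel '[[0,0,0,0,0,-0.6],[0,0,0,0,0,-0.6],[-0.65,0,1,0,0,0],[-0.65,0,1,0,0,0],[-0.65,0,1,0,0,0],[0,0,1,0,0,0],[0,0,1,0,0,0]]' >/dev/null
python3 -m handwheel '[[0,0,1,0,0,0],[0,0,1,0,0,0],[0,0,1,0,0,0],[0,0,0.7,0,0,0],[0,0,0,0,0,0],[0,0,0,0,0,0]]'
python3 d.py w4; sed -i 's/\[.wrist.,.scene.,.top.\]/["wrist","top"]/' f.py; python3 f.py; python3 -c "
from h import *
p=np.load('relay.npy');go([p[0],p[1],.023],down(p[2]))"
```

```text
clock: 8.23
position: [0.4296, -0.2652, 0.0805]
ee_rot: [-1.583, -2.712, 0.001]
force: [-0.9, 0.7, 0.4]
width: 0.996
gripper_force: 0.0
relay 0.79 [250.7776 197.7984]
big_relay 0.4 [250.6752 199.296 ]
[ 0.4307 -0.2655  0.0817] [ 0.0341  0.464   0.5566  2.0577 -0.3698  0.7147  1.3404] 8.4833
tri (array([ 0.4108, -0.232 ,  0.125 ]), [7.051759614520796e-17])
   [ 0.4295 -0.2646] -80.5 0.315
   [ 0.4307 -0.2646] -41.3 0.31
   [ 0.4308 -0.2645] -40.6 0.31
   [ 0.4302 -0.2647] 28.7 0.023
   [ 0.4302 -0.2648] 28.1 0.024
   [ 0.4301 -0.2647] 28.4 0.024
   [ 0.4302 -0.2647] 28.1 0.024
   [ 0.4302 -0.2648] 28.4 0.024
   [ 0.4297 -0.2649] 98.7 0.314
2 [ 0.4302 -0.2647  0.5006] 0.02293191046942744
   [ 0.4292 -0.2644] -87.7 0.511
   [ 0.4292 -0.2635] -88.6 0.512
   [ 0.4291 -0.2642] -88.0 0.51
   [ 0.4303 -0.2649] 28.3 0.336
   [ 0.4301 -0.265 ] 28.7 0.337
   [ 0.4302 -0.2649] 28.8 0.337
   [ 0.4302 -0.2649] 28.5 0.336
   [ 0.4302 -0.2649] 28.9 0.337
   [ 0.4286 -0.2643] 91.3 0.511
2 [ 0.4303 -0.2649  0.4933] 0.33607834620874
TCP [ 0.4302 -0.2651  0.0809] t 8.7833 w 0.9966775346726786 F [0.4342 0.814  0.3322]
shift rows(x,y,z units .02) [0.0054 0.0087 2.8965]
shift in target axes [0.0051 0.0096 2.8965]
turn (units 4deg) [0.0051 0.0027 0.2996]
```

View pics/w4.png

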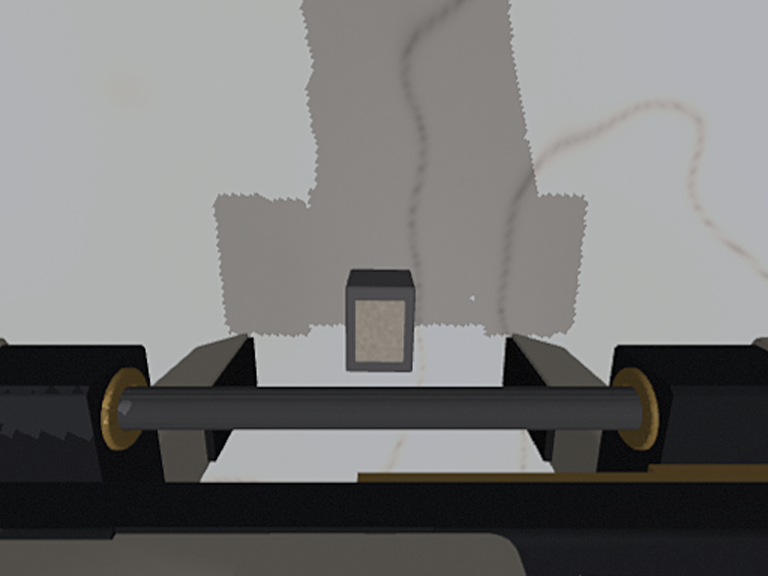

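```bash
python3 -m handwheel '[[0,0,0.8,0,0,0.3],[0,0,0.8,0,0,0],[0,0,0.7,0,0,0],[0,0,0.6,0,0,0],[0,0,0,0,0,0],[0,0,0,0,0,0]]'
python3 -m handwheel '[[0,0,0,0,0,0],[0,0,0,0,0,0],[0,0,0,0,0,0],[0,0,0,0,0,0],[0,0,0,0,0,0],[0,0,0,0,0,0],[0,0,0,0,0,0],[0,0,0,0,0,0]]' 0 30
python3 -c "
from h import *
o=observe();print(o['position'],o['width'],o['gripper_force'],o['clock'])"
```

```text
clock: 9.28
position: [0.4297, -0.2651, 0.0225]
ee_rot: [-1.612, -2.695, 0.0]
force: [0.4, -0.3, 0.3]
width: 1.0
gripper_force: 0.0
clock: 9.95
position: [0.43, -0.2651, 0.0227]
ee_rot: [-1.612, -2.696, -0.0]
force: [0.4, 0.0, 0.1]
width: 0.473
gripper_force: 0.0
[ 0.43   -0.2651  0.0227] 0.4729581248731738 0.0 9.95
```

```bash
python3 -m handwheel '[[0,0,0,0,0,0],[0,0,0,0,0,0],[0,0,0,0,0,0],[0,0,0,0,0,0],[0,0,-0.5,0,0,0],[0,0,-1,0,0,0],[0,0,-1,0,0,0],[0,0,-1,0,0,0]]' 0 30
python3 -m handwheel '[[0,0,-1,0,0,0],[0,0,-1,0,0,0],[0,0,-1,0,0,0],[0,0,-1,0,0,0],[0,0,-1,0,0,0],[0,0,-1,0,0,0],[0,0,-1,0,0,0],[0,0,-1,0,0,0]]'
cat > g.py <<'E'
from h import *
from e import panel
import sys
def target(pz,px=0,py=0):
    p=np.load('panel.npy');P,Rp=panel(p)
    Rt=np.c_[Rp[:,1],Rp[:,0],-Rp[:,2]]
    return P+Rp@np.array([px,py,pz]),Rt
if __name__=='__main__':
    pos,Rt=target(float(sys.argv[1]),*map(float,sys.argv[2:]));print('target',pos,np.linalg.det(Rt));go(pos,Rt)
    o=observe();p=np.load('panel.npy');P,Rp=panel(p);print('TCP in panel',Rp.T@(o['position']-P),'F',Rp.T@o['force'],o['gripper_force'],o['joints'])
E
python3 g.py .13
```

```text
clock: 10.62
position: [0.4296, -0.2652, 0.094]
ee_rot: [-1.612, -2.696, 0.0]
force: [-0.1, 0.1, -1.2]
width: 0.326
gripper_force: 30.0
clock: 11.28
position: [0.4294, -0.2652, 0.2543]
ee_rot: [-1.613, -2.696, -0.0]
force: [0.6, 0.5, -0.8]
width: 0.324
gripper_force: 30.0
target [0.4599 0.0306 0.1902] 1.0000000000000004
TCP [ 0.4294 -0.2652  0.2543] t 11.2833 w 0.32412389953102994 F [ 0.6425  0.5185 -0.8373]
shift rows(x,y,z units .02) [12.3081  8.3382  3.2065]
shift in target axes [14.4847  1.4528  4.4022]
turn (units 4deg) [-6.9201 -1.2901  5.1675]
TCP in panel [-0.0291 -0.2897  0.218 ] F [ 0.2266  0.4348 -1.0688] 29.994190335273743 [-0.1126  0.2348  0.6949  1.8607 -0.1676  1.1049  1.1369]
```

```bash
python3 -m handwheel '[[0,0,0,-0.77,-0.143,0.574],[0,0,0,-0.77,-0.143,0.574],[0,0,0,-0.77,-0.143,0.574],[0,0,0,-0.77,-0.143,0.574],[0,0,0,-0.77,-0.143,0.574],[0,0,0,-0.77,-0.143,0.574],[0,0,0,-0.77,-0.143,0.574],[0,0,0,-0.77,-0.143,0.574]]' >/dev/null
python3 -m handwheel '[[0,0,0,-0.77,-0.143,0.574],[1,0.1,0.3,0,0,0],[1,0.1,0.3,0,0,0],[1,0.1,0.3,0,0,0],[1,0.1,0.3,0,0,0],[1,0.1,0.3,0,0,0],[1,0.1,0.3,0,0,0],[1,0.1,0.3,0,0,0]]' >/dev/null
python3 d.py w5
python3 -m handwheel '[[1,0.1,0.3,0,0,0],[1,0.1,0.3,0,0,0],[1,0.1,0.3,0,0,0],[1,0.1,0.3,0,0,0],[1,0.1,0.3,0,0,0],[1,0.1,0.3,0,0,0],[1,0.1,0.3,0,0,0],[0,0,0,0,0,0]]'
python3 d.py w6; python3 e.py nofixed w1 w2 w5; python3 e.py w1 w2 w5 w6;  python3 g.py .13
```

```text
relay 0.61 [245.504  227.2896]
socket_panel 0.71 [263.5776  24.9984]
[ 0.4444 -0.1228  0.2228] [-0.1483 -0.0771  0.4459  2.3478 -0.391   0.4426  0.7478] 12.8667
clock: 13.53
position: [0.4595, 0.0226, 0.1918]
ee_rot: [1.835, 2.078, 0.521]
force: [0.2, -0.0, -1.0]
width: 0.323
gripper_force: 30.0
relay 0.98 [248.32   226.7136]
socket_panel 0.9 [250.112  174.2976]
cover_grip 0.6 [253.3888  45.1968]
[0.4589 0.0193 0.192 ] [-0.1991 -0.0244  0.0187  2.4081  0.1026  0.2706 -0.1492] 13.7833
fin [299.7742 158.8593] [302.2096 156.5297] [ 25  37 353]
hole [237.8714 207.4462] [238.2588 210.1885] [ 25  23 313]
fin [326.9802  71.7829] [327.4318  67.8497] [ 44  23 572]
hole [307.9933 164.7494] [310.2257 166.7113] [ 23  29 381]
fin [ 274.1579 -157.4127] [268.0466  27.2144] [ 23  34 751]
hole [266.5042  22.6832] [268.0466  27.2144] [ 23  34 751]
res px [ 0.2704 -0.1537 -0.0056 -0.2044  0.1271  0.2582 -0.1391  0.2913 -0.0583
 -0.0497]
panel x y z yaw joint [0.525  0.037  0.069  0.1527 0.108 ] 8.75130456085668
fin [107.6503 224.2715] [178.5161 198.871 ] [ 21  10 124]
hole [175.5572 202.5257] [178.5161
[... 504 characters left out ...]
51.4718 172.7018] [253.145  173.2302] [ 23  30 669]
res px [-1.4897  1.4179  1.4445  2.9342  0.6097  0.505  -0.1848 -0.3661  0.9119
  0.3624 -0.4029  0.1631  0.1036 -0.7565 -0.6469  0.0474  0.253   0.6906]
panel x y z yaw joint [0.5242 0.0372 0.0706 0.1412 0.1072] 8.090658533866621
target [0.4638 0.0286 0.1854] 0.9999999999999999
TCP [0.4589 0.0196 0.192 ] t 13.8833 w 0.3272601833496266 F [-0.1053  0.151  -1.1662]
shift rows(x,y,z units .02) [0.4166 0.106  0.4327]
shift in target axes [0.4113 0.1129 0.436 ]
turn (units 4deg) [ 0.014   0.1182 -0.2252]
TCP in panel [-0.0023 -0.0082  0.1387] F [-0.6207  0.1643 -0.9907] 29.994345009326935 [-0.1992 -0.0245  0.0179  2.4082  0.1032  0.2703 -0.1504]
```

View pics/w6.png

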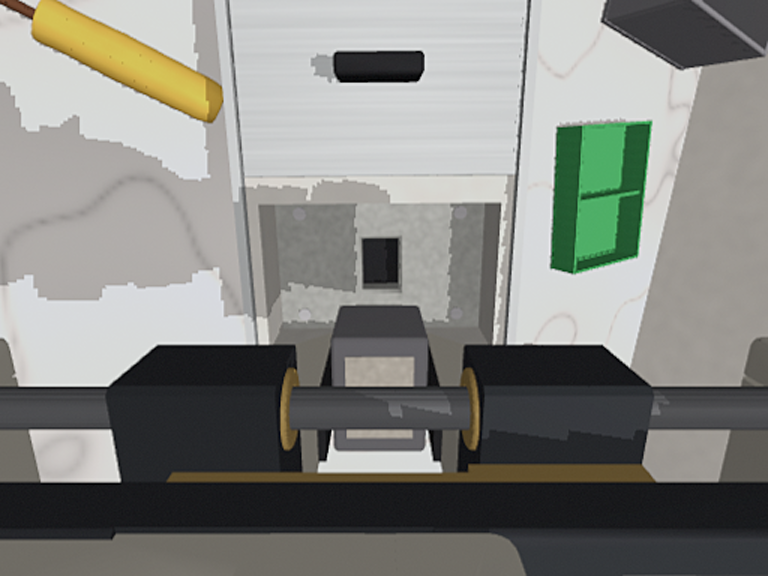

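View pics/w5.png

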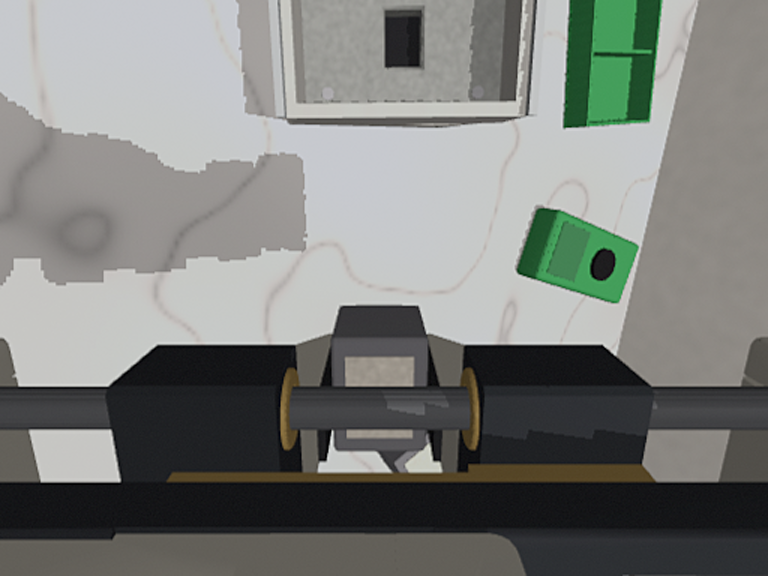

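```bash
python3 - <<'E'
from h import *
from e import *
im=pickle.load(open('pics/w6.pkl','rb'));g=cv2.cvtColor(im['image'],cv2.COLOR_RGB2GRAY)
print('col prof rows150-200',g[150:200,248:258].mean(1).astype(int))
print('row prof cols 230-276',g[168:178,230:277].mean(0).astype(int))
p=np.load('panel.npy')
for z in (.0706,.075):
  P,Rp=panel([*p[:2],z,p[3]])
  for zz,a,b in ((0,.014,.019),(-.002,.012,.017),(-.018,.012,.017)):
    print(z,zz,proj(im,np.array([[0,b,zz],[0,-b,zz],[-a,0,zz],[a,0,zz]])@Rp.T+P).round(1).tolist())
E
```

```text
col prof rows150-200 [169 168 168 170 171 171 169 158 113  39  32  35  37  37  36  35  35  37
  37  37  37  36  36  36  35  36  35  35  35  35  37  36  36  36  36  37
  32  22  40  74  85  77 104 149 155 161 172 172 171 171]
row prof cols 230-276 [124 124 124 124 124 124 121 139 166 170 168 108  40  32  35  36  36  36
  36  36  37  36  36  36  36  37  37  32  25  25  24  25  24  23  15  67
 109 119 168 173 169 169 169 169 170 170 169]
0.0706 0 [[253.1, 155.5], [253.7, 193.3], [239.1, 174.9], [267.7, 174.5]]
0.0706 -0.002 [[253.1, 157.2], [253.7, 190.8], [241.2, 174.5], [265.5, 174.1]]
0.0706 -0.018 [[253.1, 154.5], [253.6, 186.6], [241.8, 171.0], [264.9, 170.6]]
0.075 0 [[255.3, 156.2], [255.8, 194.4], [241.1, 175.8], [270.0, 175.4]]
0.075 -0.002 [[255.3, 157.9], [255.8, 191.9], [243.2, 175.3], [267.8, 174.9]]
0.075 -0.018 [[255.1, 155.1], [255.6, 187.5], [243.7, 171.7], [267.1, 171.4]]
```

```bash
python3 -m handwheel '[[0,0.07,0,0,0.12,0],[-0.2,0,0.75,0,0,0],[0,0,0.75,0,0,0],[0,0,0,0,0,0],[0,0,0,0,0,0]]'
python3 d.py w7; python3 g.py .1
python3 - <<'E'
from h import *
import pickle
im=pickle.load(open('pics/w7.pkl','rb'));g=cv2.cvtColor(im['image'],cv2.COLOR_RGB2GRAY)
print('col prof rows150-250',g[150:245,247:259].mean(1).astype(int))
print('row prof cols 230-276',g[176:184,230:277].mean(0).astype(int))
print('relay cols 210..300',g[212:218,210:300].mean(0).astype(int))
a=g[130:250,190:315];cv2.imwrite('pics/w7c.png',cv2.resize(a,None,fx=6,fy=5,interpolation=cv2.INTER_CUBIC)[:600,:800])
E
```

```text
clock: 14.3
position: [0.474, 0.0183, 0.1655]
ee_rot: [1.836, 2.084, 0.525]
force: [-0.0, -0.8, 0.2]
width: 0.326
gripper_force: 30.0
relay 0.82 [249.3952 226.2144]
socket_panel 0.78 [251.0848 180.288 ]
cover_grip 0.69 [254.4128  23.8848]
[0.4746 0.0189 0.1667] [-0.1959  0.0549  0.0402  2.4177  0.0218  0.1786 -0.0495] 14.55
target [0.4777 0.0306 0.1589] 0.9999999999999999
TCP [0.4746 0.0189 0.1667] t 14.55 w 0.3262401024381641 F [-0.3911  0.4534 -0.6209]
shift rows(x,y,z units .02) [0.5563 0.0194 0.455 ]
shift in target axes [0.5565 0.0281 0.4544]
turn (units 4deg) [ 0.026  -0.0154 -0.2035]
TCP in panel [-0.0006 -0.0111  0.1091] F [-0.577   0.5039 -0.3964] 29.994541704654694 [-0.1959  0.0549  0.0402  2.4177  0.0218  0.1786 -0.0495]
col prof rows150-250 [144 149 146 140 140 144 136 118  78  28  35  37  36  37  36  35  35  37
  37  37  37  37  37  36  36  36  36  36  36  36  35  35  36  37  36  37
  36  37  37  32  20  52  80  84  81  74 121 142 135 142 149 152 140  95
  55  61  62  63  62  62  63  62  62  63  63  63  63  63  63  63  63  63
  63  62  67  83  93  96  97  99  98  98  98  98  98  98  95 106 152 169
 166 167 168 169 169]
row prof cols 230-276 [127 127 125 126 127 127 126 125 122 123 103  46  18  27  28  36  36  36
  37  36  37  36  36  37  36  37  37  37  28  24  24  25  25  24  24  22
  14  77 107 115 167 173 171 171 171 170 169]
relay cols 210..300 [171 171 171 169 167 168 170 172 173 173 172 172 172 130  72  58  62  63
  63  63  63  63  63  62  63  63  63  63  63  63  63  63  62  63  63  63
  63  62  63  63  63  63  63  63  64  63  64  63  63  63  63  63  63  63
  64  63  63  63  63  63  63  63  63  63  63  63  63  63  63  62  60  69
 143 176 172 168 167 168 167 166 167 168 168 168 168 167 168 168 169 171]
```

View pics/w7c.png

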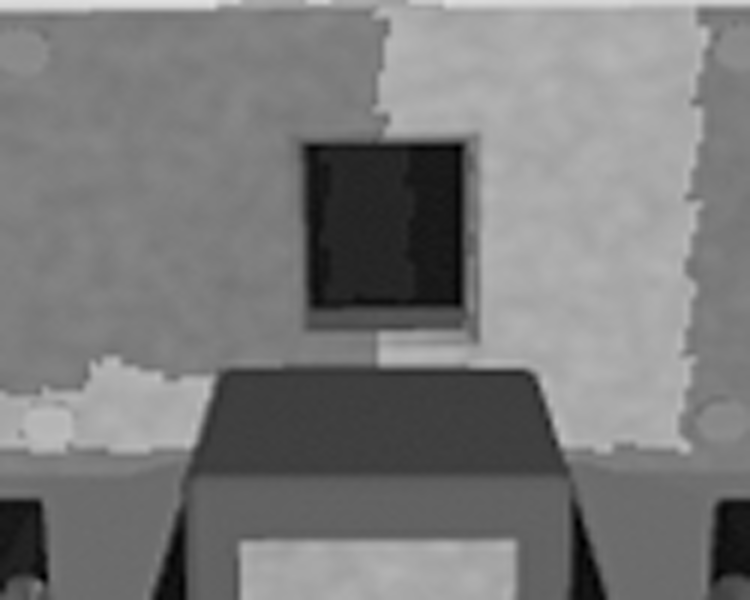

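```bash
cat > m.py <<'E'
from h import *
from e import panel
import pickle
p=np.load('panel.npy');p[2]=.075;P,Rp=panel(p)
A={}
for k,i,o in (('w6',(253.15,None),(253.5,175.05)),('w7',(254,None),(254.85,177.9))):
    im=pickle.load(open(f'pics/{k}.pkl','rb'));A[k]=rot(im['orientation'])
    c,d=ray(im,o);c2=Rp.T@(c-P);d2=Rp.T@d;q=c2-d2*c2[2]/d2[2];print(k,im['position'],'mouth in panel guess',q, 'world',P+Rp@q)
print(np.degrees(R.from_matrix(A['w6'].T@A['w7']).as_rotvec()))
o=observe();im=get_image('wrist');Rc=rot(o['ee_rot']);print(Rc.T@(im['position']-o['position']),np.degrees(R.from_matrix(Rc.T@rot(im['orientation'])).as_rotvec()),o['position'])
print('tool pitch etc in panel',np.degrees(R.from_matrix(np.c_[Rp[:,1],Rp[:,0],-Rp[:,2]].T@Rc).as_rotvec()))
E
python3 m.py
```

```text
w6 [0.377  0.0861 0.3318] mouth in panel guess [-0.002   0.0006  0.    ] world [0.5224 0.0375 0.0741]
w7 [0.3916 0.0806 0.3061] mouth in panel guess [-0.0013 -0.0006  0.    ] world [0.5231 0.0364 0.0744]
[ 0.4031 -0.12   -0.0578]
[ 0.0734  0.0005 -0.1583] [-12.3948 -12.3773  89.4099] [0.4746 0.0189 0.1667]
tool pitch etc in panel [-0.1042  0.0616  0.8139]
```

```bash
python3 -m handwheel '[[0.53,0.065,0,0,0,0],[0,0,0.9,0,0,0],[0,0,0.9,0,0,0],[0,0,0.9,0,0,0],[0,0,0.8,0,0,0],[0,0,0,0,0,0],[0,0,0,0,0,0]]'
python3 -c "
import numpy as np;p=np.load('panel.npy');p[:3]=[.5228,.037,.0745];np.save('panel.npy',p)"; python3 g.py .0067
python3 -m handwheel '[[0,0,0.2,0,0,0],[0,0,0.2,0,0,0],[0,0,0.2,0,0,0],[0,0,0,0,0,0]]'; python3 g.py .0067
```

```text
clock: 15.18
position: [0.4888, 0.0263, 0.1328]
ee_rot: [1.834, 2.086, 0.497]
force: [-0.5, 1.0, -0.7]
width: 0.321
gripper_force: 30.0
target [0.5197 0.0366 0.0804] 0.9999999999999999
TCP [0.4888 0.0263 0.1328] t 15.1833 w 0.3212294700711662 F [-0.4624  0.9912 -0.687 ]
shift rows(x,y,z units .02) [0.3396 0.2217 3.0572]
shift in target axes [0.2915 0.1862 3.0646]
turn (units 4deg) [-0.1796  0.2167 -0.1313]
TCP in panel [-0.0037 -0.0058  0.068 ] F [-0.6035  1.0464 -0.4572] 29.99448448419571 [-0.0215  0.1653 -0.1897  2.4084  0.6571  0.1206 -0.7086]
clock: 15.52
position: [0.4944, 0.0271, 0.1222]
ee_rot: [1.834, 2.085, 0.498]
force: [-0.4, -0.4, -0.5]
width: 0.326
gripper_force: 30.0
target [0.5197 0.0366 0.0804] 0.9999999999999999
TCP [0.4944 0.0271 0.1222] t 15.5167 w 0.3255870285231498 F [-0.366  -0.4487 -0.4961]
shift rows(x,y,z units .02) [0.3297 0.2094 2.4576]
shift in target axes [0.2903 0.1826 2.4647]
turn (units 4deg) [-0.1731  0.2186 -0.1354]
TCP in panel [-0.0037 -0.0058  0.056 ] F [-0.6086 -0.3927 -0.2382] 29.994443356990814 [ 0.06    0.2046 -0.2843  2.4035  1.0015  0.1205 -1.0505]
```

```bash
python3 -m handwheel '[[0.15,0.1,0,-0.09,0.11,-0.07],[0.15,0.1,0,-0.09,0.11,-0.07],[0,0,0,0,0,0],[0,0,0,0,0,0],[0,0,0,0,0,0]]'; python3 g.py .05
```

```text
clock: 15.93
position: [0.497, 0.0334, 0.1242]
ee_rot: [1.818, 2.095, 0.523]
force: [-0.7, -0.1, -1.3]
width: 0.326
gripper_force: 30.0
target [0.4996 0.0337 0.1186] 0.9999999999999999
TCP [0.497  0.0334 0.1242] t 15.9333 w 0.3262917006630696 F [-0.7139 -0.1489 -1.2792]
shift rows(x,y,z units .02) [-0.0019 -0.018   0.3036]
shift in target axes [-0.0019 -0.0178  0.3036]
turn (units 4deg) [0.0073 0.0038 0.0043]
TCP in panel [0.0004 0.     0.0561] F [-1.2431 -0.047  -0.7878] 29.99445229768753 [ 0.1333  0.2119 -0.3682  2.3998  1.1122  0.1201 -1.1495]
```

```bash
python3 -m handwheel '[[0,0,0.3,0,0,0],[0,0,0.3,0,0,0],[0,0,0.3,0,0,0],[0,0,0.3,0,0,0],[0,0,0,0,0,0],[0,0,0,0,0,0]]'; python3 g.py .0067
```

```text
clock: 16.43
position: [0.508, 0.0352, 0.1026]
ee_rot: [1.818, 2.096, 0.522]
force: [-0.1, 0.6, -0.7]
width: 0.325
gripper_force: 30.0
target [0.5197 0.0366 0.0804] 0.9999999999999999
TCP [0.508  0.0352 0.1026] t 16.4333 w 0.3246309107766172 F [-0.1291  0.6004 -0.6678]
shift rows(x,y,z units .02) [-0.0147 -0.0019  1.2524]
shift in target axes [-0.0145 -0.0024  1.2524]
turn (units 4deg) [-0.006  -0.003   0.0141]
TCP in panel [0.     0.0003 0.0317] F [-0.3518  0.6126 -0.5693] 29.99438613653183 [ 0.1383  0.2802 -0.3843  2.3979  1.6291  0.1345 -1.6603]
```

```bash
python3 -m handwheel '[[-0.015,0,0.15,0,0,0],[0,0,0.15,0,0,0],[0,0,0.15,0,0,0],[0,0,0,0,0,0]]'; python3 -m handwheel '[[0,0,0.1,0,0,0],[0,0,0,0,0,0]]';python3 -m handwheel '[[0,0,0.1,0,0,0],[0,0,0,0,0,0]]';  python3 g.py .0067
```

```text
clock: 16.77
position: [0.5124, 0.0353, 0.0948]
ee_rot: [1.818, 2.096, 0.522]
force: [0.2, 0.2, -1.1]
width: 0.324
gripper_force: 30.0
clock: 16.93
position: [0.5134, 0.0356, 0.0931]
ee_rot: [1.818, 2.096, 0.523]
force: [0.0, -0.2, -0.6]
width: 0.328
gripper_force: 30.0
clock: 17.1
position: [0.5145, 0.0359, 0.0913]
ee_rot: [1.817, 2.096, 0.523]
force: [-1.2, -0.5, 2.6]
width: 0.325
gripper_force: 30.0
target [0.5197 0.0366 0.0804] 0.9999999999999999
TCP [0.5145 0.0359 0.0913] t 17.1 w 0.32514223578966944 F [-1.2474 -0.5085  2.6499]
shift rows(x,y,z units .02) [-0.0028 -0.0233  0.6053]
shift in target axes [-0.0027 -0.0229  0.6053]
turn (units 4deg) [ 0.0097 -0.0036  0.0132]
TCP in panel [0.0005 0.0001 0.0188] F [ 0.0904 -0.3279  2.9531] 29.996402263641357 [ 0.2044  0.3267 -0.4675  2.3906  1.7807  0.1789 -1.803 ]
```

```bash
for i in 1; do python3 -m handwheel '[[0,0,0.1,0,0,0],[0,0,0,0,0,0]]'; done; python3 g.py .0067 | tail -1
```

```text
clock: 17.27
position: [0.5147, 0.0359, 0.0894]
ee_rot: [1.817, 2.096, 0.523]
force: [-1.3, -0.2, -2.7]
width: 0.322
gripper_force: 30.0
TCP in panel [-0.0003  0.0001  0.017 ] F [-2.403  -0.0165 -1.7791] 29.98068630695343 [ 0.2127  0.3334 -0.4784  2.3906  1.7969  0.1855 -1.8179]
```

```bash
python3 -m handwheel '[[0,-0.02,0.1,0,0,0],[0,0,0,0,0,0]]'|grep force;python3 -m handwheel '[[0,0,0.1,0,0,0],[0,0,0,0,0,0]]'|grep force; python3 g.py .0067 | tail -1
```

```text
force: [-1.0, -0.5, -1.1]
gripper_force: 30.0
force: [-0.7, -0.7, -2.4]
gripper_force: 30.0
TCP in panel [-0.0004  0.      0.0124] F [-1.8581 -0.5984 -1.7185] 29.981085062026978 [ 0.2294  0.3495 -0.5002  2.3884  1.8299  0.2005 -1.848 ]
```

```bash
python3 -m handwheel '[[0,-0.02,0.1,0,0,0],[0,0,0,0,0,0]]'|grep force;python3 -m handwheel '[[0,0,0.1,0,0,0],[0,0,0,0,0,0]]'|grep force; python3 g.py .0067 | tail -1;python3 -m handwheel '[[0,0,0.08,0,0,0],[0,0,0,0,0,0]]'|grep force;  python3 g.py .0067 | tail -1
```

```text
force: [-0.4, -1.1, -0.6]
gripper_force: 30.0
force: [-0.1, -1.2, -1.4]
gripper_force: 30.0
TCP in panel [-0.0004  0.      0.0085] F [-0.8598 -1.1963 -1.1361] 29.981583058834076 [ 0.2438  0.3637 -0.5199  2.3868  1.8583  0.215  -1.8734]
force: [-1.6, -0.0, -0.4]
gripper_force: 30.0
TCP in panel [-0.0003  0.0001  0.0072] F [-1.644   0.192   0.3655] 29.999233782291412 [ 0.2483  0.3685 -0.5265  2.3863  1.8675  0.2203 -1.8816]
```

```bash
python3 -m handwheel '[[0,0,0.06,0,0,0],[0,0,0,0,0,0]]'|grep force;  python3 g.py .0067 | tail -1; python3 -m handwheel '[[0,0,0.06,0,0,0],[0,0,0,0,0,0]]'|grep force;  python3 g.py .0067 | tail -1
```

```text
force: [-11.8, -2.5, 18.2]
gripper_force: 30.0
TCP in panel [-0.0003  0.0001  0.0067] F [-2.0514 -0.8336 21.7285] 30.002018809318542 [ 0.2516  0.371  -0.5314  2.3864  1.8741  0.2242 -1.8873]
force: [-16.3, -2.6, 26.0]
gripper_force: 30.0
TCP in panel [-0.0004  0.0001  0.0057] F [-2.4164 -0.3014 30.689 ] 30.002568662166595 [ 0.2549  0.3744 -0.5361  2.3863  1.8805  0.228  -1.8931]
```

```bash
python3 -m handwheel '[[0,0,-0.05,0,0,0],[0,0,0,0,0,0],[0,0,0,0,0,0],[0,0,0,0,0,0],[0,0,0,0,0,0]]' 0.55; python3 g.py .1 | tail -1
python3 -m handwheel '[[0,0,-0.3,0,0,0],[0,0,-0.4,0,0,0],[0,0,-0.4,0,0,0],[0,0,-0.4,0,0,0],[0,0,0,0,0,0]]'; python3 g.py .1
```

```text
clock: 18.85
position: [0.52, 0.0367, 0.0794]
ee_rot: [1.817, 2.096, 0.523]
force: [-0.1, 0.2, 0.3]
width: 0.547
gripper_force: 0.0
TCP in panel [-0.0002  0.0001  0.0057] F [0.0845 0.2066 0.2823] 0.0 [ 0.2519  0.3738 -0.5315  2.3851  1.8745  0.2246 -1.8875]
clock: 19.27
position: [0.5058, 0.0347, 0.1068]
ee_rot: [1.817, 2.095, 0.524]
force: [0.4, -0.9, -0.9]
width: 0.549
gripper_force: 0.0
target [0.4763 0.0304 0.1628] 0.9999999999999999
TCP [0.5058 0.0347 0.1068] t 19.2667 w 0.5489621135044805 F [ 0.3837 -0.8671 -0.8717]
shift rows(x,y,z units .02) [-0.0043  0.0052 -3.1694]
shift in target axes [-0.0048 -0.0001 -3.1694]
turn (units 4deg) [ 0.0237 -0.0022  0.0106]
TCP in panel [0.     0.0001 0.0366] F [-0.1816 -0.9125 -0.8908] 0.0 [ 0.1666  0.2705 -0.4149  2.3983  1.5597  0.1391 -1.5904]
```

```bash
python3 -m handwheel '[[0,0,-0.4,0,0,0],[0,0,-0.4,0,0,0],[0,0,-0.4,0,0,0],[0,0,-0.4,0,0,0],[0,0,-0.5,0,0,0],[0,0,-0.5,0,0,0],[0,0,-0.5,0,0,0],[0,0,-0.5,0,0,0]]'; 
python3 -m handwheel '[[0,0,-0.5,0,0,0],[0,0,-0.5,0,0,0],[0,0,0,0,0,0],[0,0,0,0,0,0]]' 0;python3 g.py .12; python3 d.py w8
```

```text
clock: 19.93
position: [0.4719, 0.0297, 0.1694]
ee_rot: [1.818, 2.097, 0.522]
force: [0.3, -0.4, 0.8]
width: 0.548
gripper_force: 0.0
clock: 20.27
position: [0.4632, 0.0271, 0.1871]
ee_rot: [1.82, 2.092, 0.522]
force: [-0.1, -0.8, 0.3]
width: 0.312
gripper_force: 0.0
target [0.467  0.0291 0.1805] 0.9999999999999999
TCP [0.4632 0.0271 0.1871] t 20.2667 w 0.3117153267564775 F [-0.131  -0.7942  0.2923]
shift rows(x,y,z units .02) [0.0696 0.0209 0.3871]
shift in target axes [0.0689 0.0213 0.3872]
turn (units 4deg) [ 0.0109  0.0241 -0.026 ]
TCP in panel [-0.0004 -0.0014  0.1277] F [-0.076  -0.7678  0.3714] 0.0 [ 0.8359  0.09   -1.0368  2.3464  0.3647  0.2756 -0.3685]
relay 0.79 [247.6032 179.7888]
cover_grip 0.79 [250.112   49.3824]
big_relay 0.32 [219.8016 165.504 ]
[0.4629 0.0291 0.1866] [ 0.8302  0.0908 -1.0346  2.3468  0.3614  0.2753 -0.3647] 20.5167
```

View pics/w8.png

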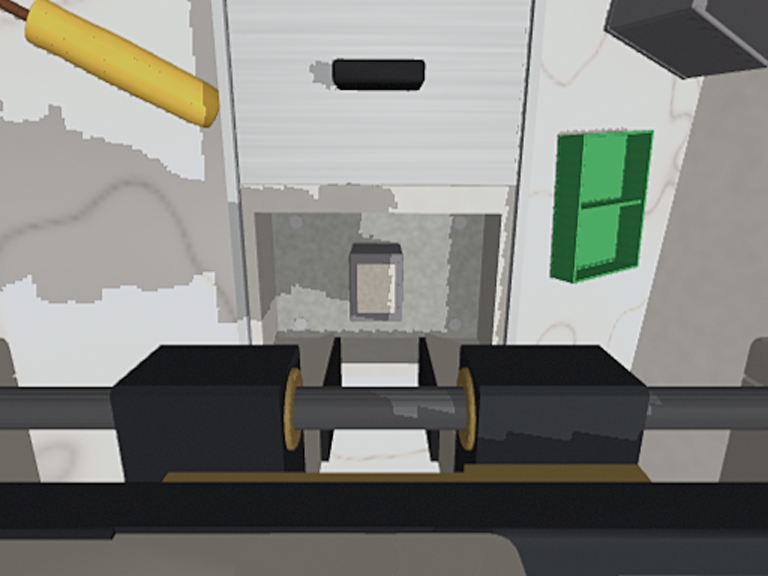

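```bash
python3 -m handwheel '[[0,0,0,0.9,0,0],[0,0,0,0.9,0,0],[0,0,0,0.9,0,0],[0,0,0,0.9,0,0],[0,0,0,0.9,0,0],[0,0,0,0.9,0,0],[0,0,0,0.9,0,0],[0,0,0,0.7,0,0]]' 0
python3 -c "
from h import *
from e import *
p=np.load('panel.npy');P,Rp=panel(p)
V=[(pickle.load(open(f'pics/{k}.pkl','rb')),0) for k in ('w1','w6','w8')]
for im,_ in V:
    c,s=blob(im,hullc(proj(im,(FIN+[0,.105,0])@Rp.T+P)),45)
    c0,d=ray(im,c);a=Rp.T@(c0-P);d=Rp.T@d;print('fin on z=.06',a+d*(.06-a[2])/d[2])
print(observe()['joints']); q=P+Rp@[0,.145,.062];print(q)
go([q[0],q[1],.19],down(p[3]))
"
```

```text
clock: 21.18
position: [0.4636, 0.0288, 0.1866]
ee_rot: [-2.057, -2.373, 0.004]
force: [0.9, 0.7, 0.3]
width: 0.002
gripper_force: 0.0
fin on z=.06 [-0.0002  0.1069  0.06  ]
fin on z=.06 [-0.0001  0.1068  0.06  ]
fin on z=.06 [-0.0001  0.107   0.06  ]
[ 0.595   0.381  -0.9794  1.9448  0.3728  1.0127 -0.4121]
[0.4736 0.1765 0.1292]
TCP [0.4636 0.0288 0.1866] t 21.1833 w 0.0022436587531347277 F [0.8956 0.7068 0.2617]
shift rows(x,y,z units .02) [ 7.2355  1.5414 -0.1806]
shift in target axes [ 7.2379  1.5314 -0.1697]
turn (units 4deg) [-0.0418  0.0129  0.0208]
```

```bash
python3 -m handwheel '[[0.9,0.19,0,0,0,0],[0.9,0.19,0,0,0,0],[0.9,0.19,0,0,0,0],[0.9,0.19,0,0,0,0],[0.9,0.19,0,0,0,0],[0.9,0.19,0,0,0,0],[0.9,0.19,0,0,0,0],[0.9,0.2,0,0,0,0]]'
python3 -m handwheel '[[0,0,0.6,0,0,0],[0,0,0.6,0,0,0],[0,0,0.6,0,0,0],[0,0,0.6,0,0,0],[0,0,0.5,0,0,0],[0,0,0,0,0,0],[0,0,0,0,0,0]]'
python3 -c "
from g import *
p=np.load('panel.npy');P,Rp=panel(p);q=P+Rp@[0,.125,.062]
go(q,down(p[3]));print(observe()['joints'],Rp.T@(observe()['position']-P))"
```

```text
clock: 21.85
position: [0.4729, 0.1767, 0.1863]
ee_rot: [2.056, 2.373, -0.001]
force: [0.1, 0.2, -0.5]
width: 0.003
gripper_force: 0.0
clock: 22.43
position: [0.4726, 0.1747, 0.1284]
ee_rot: [-2.058, -2.373, 0.002]
force: [-0.9, 0.5, 0.1]
width: 0.005
gripper_force: 0.0
TCP [0.4726 0.1747 0.1284] t 22.4333 w 0.0047739827831731925 F [-0.8671  0.5152  0.0828]
shift rows(x,y,z units .02) [-0.9211  0.0615 -0.0424]
shift in target axes [-0.9211  0.0619 -0.0427]
turn (units 4deg) [-0.0145  0.0059  0.0057]
[ 0.2059  0.5135 -0.9046  1.9303  0.4985  0.94   -0.8002] [-0.0015  0.1434  0.0618]
```

```bash
python3 -m handwheel '[[-0.5,0.06,0,0,0,0],[-0.4,0,0,0,0,0],[-0.3,0,0,0,0,0],[-0.3,0,0,0,0,0],[-0.4,0,0,0,0,0],[-0.4,0,0,0,0,0],[-0.4,0,0,0,0,0],[-0.4,0,0,0,0,0]]'
python3 -m handwheel '[[-0.4,0,0,0,0,0],[-0.4,0,0,0,0,0],[-0.4,0,0,0,0,0],[-0.4,0,0,0,0,0],[-0.4,0,0,0,0,0],[-0.3,0,0,0,0,0],[0,0,0,0,0,0]]'
python3 g.py .06 | tail -1; python3 d.py w9
```

```text
clock: 23.1
position: [0.4831, 0.1134, 0.1293]
ee_rot: [2.058, 2.373, 0.001]
force: [-0.9, 2.3, 1.0]
width: 0.007
gripper_force: 1.1
clock: 23.68
position: [0.4895, 0.0666, 0.1288]
ee_rot: [2.06, 2.371, -0.001]
force: [-0.6, 0.2, -0.0]
width: 0.003
gripper_force: 0.0
TCP in panel [0.     0.034  0.0615] F [-0.536   0.2699  0.2535] 0.0 [ 0.4345  0.4985 -0.911   1.9528  0.4924  0.9289 -0.5838]
[0.4893 0.0688 0.1291] [ 0.4318  0.4984 -0.9124  1.9528  0.4921  0.9286 -0.5851] 23.9333
```

View pics/w9.png

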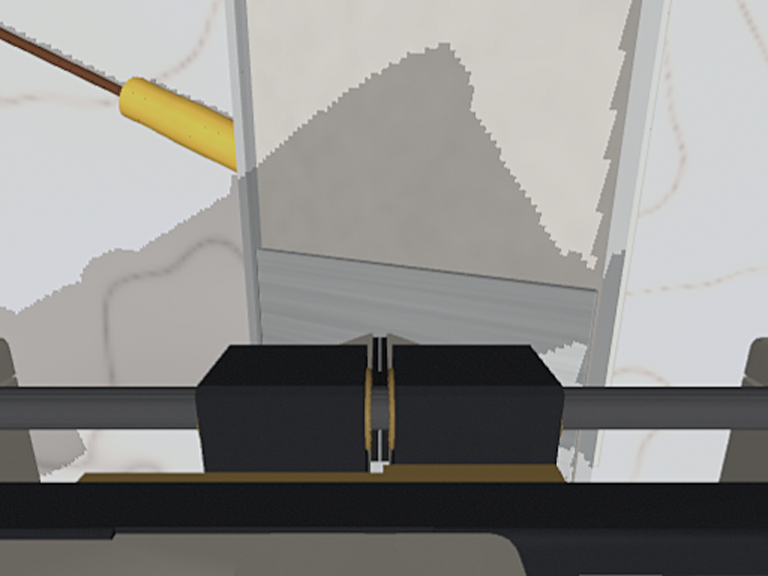

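```bash
python3 -m handwheel '[[-0.2,0,0,0,0,0],[-0.2,0,0,0,0,0],[-0.2,0,0,0,0,0],[-0.15,0,0,0,0,0],[0,0,0,0,0,0]]' | grep force; python3 g.py .06 | tail -1;python3 -m handwheel '[[-0.1,0,0,0,0,0],[-0.1,0,0,0,0,0],[0,0,0,0,0,0]]' | grep force; python3 g.py .06 | tail -1
```

```text
force: [0.2, -0.0, 1.1]
gripper_force: 0.0
TCP in panel [0.0003 0.0201 0.0616] F [ 0.6709 -0.0378  0.8839] 0.0 [ 0.4634  0.4988 -0.9116  1.952   0.4923  0.9289 -0.554 ]
force: [0.2, 0.4, 0.4]
gripper_force: 0.2
TCP in panel [0.0003 0.0166 0.0616] F [0.4088 0.3546 0.2482] 0.16800133511424065 [ 0.4707  0.499  -0.9118  1.9517  0.4922  0.929  -0.5461]
```

```bash
python3 -m handwheel '[[-0.1,0,0,0,0,0],[0,0,0,0,0,0]]' | grep ^force; python3 g.py .06 | tail -1;python3 -m handwheel '[[-0.1,0,0,0,0,0],[0,0,0,0,0,0]]' | grep ^force; python3 g.py .06 | tail -1; python3 -m handwheel '[[-0.1,0,0,0,0,0],[0,0,0,0,0,0]]' | grep ^force; python3 g.py .06 | tail -1
```

```text
force: [-0.7, 5.1, -0.9]
TCP in panel [0.0004 0.016  0.0617] F [-0.3943  5.1315 -0.8469] 2.4969064816832542 [ 0.4741  0.4993 -0.913   1.9517  0.4911  0.9283 -0.5421]
force: [-1.6, 10.7, -2.4]
TCP in panel [0.0004 0.0159 0.0617] F [-1.2485 10.8458 -2.0861] 5.407799854874611 [ 0.4772  0.4997 -0.9147  1.9518  0.4897  0.9272 -0.538 ]
force: [-3.6, 17.0, -5.3]
TCP in panel [0.0004 0.0158 0.0618] F [-3.5221 17.3583 -4.1342] 8.346871733665466 [ 0.4804  0.5001 -0.9164  1.9518  0.4882  0.9262 -0.5339]
```

```bash
python3 -m handwheel '[[0.5,0,0,0,0,0],[0.6,0,0,0,0,0],[0.2,0,-0.6,0,0,0],[0,0,-1,0,0,0],[0,0,-1,0,0,0],[0,0,-1,0,0,0],[0,0,-1,0,0,0],[0,0,-1,0,0,0]]'
python3 -m handwheel '[[-0.8,0,-0.8,0,0,0],[-0.8,0,-0.8,0,0,0],[0,0,0,0,0,0],[0,0,0,0,0,0]]'
python3 d.py w10; python3 -c "
from h import *
from e import *
p=np.load('panel.npy');P,Rp=panel(p)
for im in (pickle.load(open('pics/w10.pkl','rb')),get_image('scene')):
    c,s=blob(im,hullc(proj(im,FIN@Rp.T+P)),45)
    c0,d=ray(im,c);a=Rp.T@(c0-P);d=Rp.T@d;print('fin on z=.06',a+d*(.06-a[2])/d[2],s)
im=get_image('scene');t=trace('big_relay','scene')[0];b=fit('big_relay',[(im,t['region'])],[.587,-.289]);print(b.x,b.fun)
cv2.imwrite('pics/s9.png',im['image'][:,:,::-1]);print(observe()['force'])
"
```

```text
clock: 25.77
position: [0.4891, 0.0697, 0.2431]
ee_rot: [2.057, 2.373, 0.0]
force: [0.5, 0.4, 0.0]
width: 0.006
gripper_force: 0.0
clock: 26.1
position: [0.4942, 0.0374, 0.2743]
ee_rot: [2.059, 2.37, 0.002]
force: [0.9, 0.3, -0.7]
width: 0.008
gripper_force: 0.0
relay 0.22 [246.4256 185.088 ]
socket_panel 0.67 [271.0016 173.4912]
cover_grip 0.85 [244.1216 186.7008]
[0.4931 0.0386 0.2726] [ 0.6039  0.3452 -1.0155  1.7558  0.3114  1.2154 -0.3523] 26.35
fin on z=.06 [-0.0002  0.0002  0.06  ] [230 175  44  17 537]
fin on z=.06 [-0.0009 -0.0006  0.06  ] [313 156  18  17 239]
   [ 0.5877 -0.2877] -40.8 0.147
   [ 0.5873 -0.2877] -42.2 0.147
   [ 0.5877 -0.2874] -41.5 0.147
   [ 0.5874 -0.2881] -41.5 0.147
   [ 0.5873 -0.2877] 32.8 0.051
   [ 0.5878 -0.2877] 33.6 0.049
   [ 0.5878 -0.2877] 32.7 0.05
   [ 0.588  -0.2877] 33.1 0.049
   [ 0.588  -0.2877] 32.4 0.049
[ 0.588  -0.2877  0.5663] 0.0489456489456489
[-0.1595  0.5149  0.697 ]
```

View pics/s9.png

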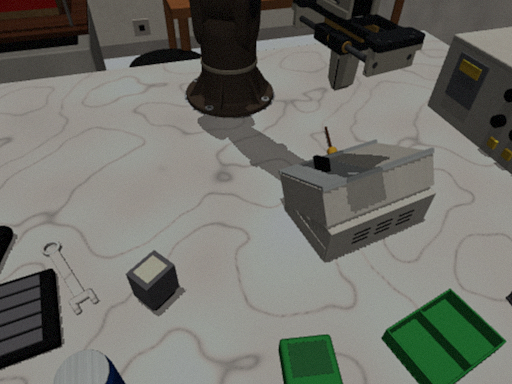

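The cover is shut, with its fin at (322,164) over the compartment. The big relay still stands in its place at (153,280), and the arm is clear.

```bash
python3 -c "
from cell import sign_off
print(sign_off())"
```

```text
the job is handed in; nothing more can be done
None
```

The smaller relay is plugged fully home, the cover is measured within 1 mm of fully shut, the bigger relay is where it started, and the job is handed in; the hand-in returned no verdict.

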